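# Dock a returned audiobook player through the sprung dust flap

## Task

The orange audiobook player has come back to the library: lift it out of the wooden stand and push it down through the sprung flap of the charging dock until it sits fully home on the charging shoe inside, pressed firmly but not forced, so that the flap swings shut over it. Leave the other players, the mug and the books where they are.

Things in the scene. Friction and masses are not known exactly. Their poses are not given: they have to be found in the camera images.
- player: The orange audiobook player: a smooth rigid block 18 mm thick (its x), 52 mm wide (y), 88 mm tall (z), about 130 g, dark screen on one face. Stands upright in one of the stand's pockets. Origin: centre of its underside, z up. It is docked upright, screen either way. Pinch it across its 52 mm width by the top 20 mm; its flat top can be pushed on in the middle.
- stand: Low wooden sorting stand fixed to the desk, 180 x 76 mm, 34 mm high, with three open pockets in a row along its x, 56 mm apart, 21 x 55 mm, 24 mm deep; pocket floors are 10 mm above the desk. The players in it stand with their width along the stand's y. Origin: centre of its underside.
- dock: The charging dock, a light grey box fixed to the desk, 110 mm (x) by 130 mm (y), flat top 150 mm above the desk. Origin: at desk level under the middle of the bay. The bay's mouth in the top spans x -17 to +17 mm and y -30 to +30 mm, closed by a grey flap. The player goes straight down, thickness along x, width along y.
- bay_mouth (a point): Middle of where the player goes in, level with the dock's top (150 mm above the desk), axes as the dock's. Centre the player's foot on it within 3 mm in y and 3 mm in x, rather on the -x side, where the cheek gives. No finger fits beside the player in the mouth: lower it till the fingertips are just above the dock (foot 60 to 65 mm down), let go, follow with closed fingers on its top.
- cheek (a point): Middle of the sprung cheek inside the bay, 64 mm below the dock's top, out of sight. The cheek has a lead-in above it and presses the player lightly towards +x of the dock, against a guide at x = +12 mm. With its foot 60 mm or more below the top the player stays put when let go, and takes 1 to 7 N, differing from day to day, to push further down.
- flap (a joint): Angle of the sprung flap in the dock's top, rad: 0 shut and flush, up to 1.45 hanging down into the bay. It is 33 mm long, hinged on the mouth's -x edge (a dark line marks its free, +x edge); what comes down on it pushes it open (about 1 N) and it springs shut itself. It can shut only over a player whose top is more than 31 mm below the dock's top.
- cradle: Charging cradle deep in the bay, out of sight, part of the dock (same origin). Its shoe is a firm stop on an adjuster: a seated player's top is 34 to 42 mm below the dock's top. The level is not measured; feel for it, the resistance rises sharply. Push about 6 to 10 N on the shoe, beyond the drag felt just before, for half a second; 20 N would damage it.
- grey_player: Grey player of the same size, in another pocket of the stand. Leave alone.
- blue_player: Blue player of the same size, in another pocket of the stand. Leave alone.
- mug: White mug, 80 mm across, 92 mm tall, standing on the desk; origin centre of its underside. Leave alone.
- books: Two books lying one on the other on the desk, 190 x 130 mm, 48 mm high; origin centre of the underside. Leave alone.
Things that resemble listed ones, but are neither listed nor needed, are in the scene too. Leave any green or turquoise look-alike of the dock alone.

How it is judged (in metres and radians):
On the way, in this order (a step that is already met when the one before it is completed fails the run):
1. the orange player is lifted clear of the stand (height (world z) of player above 0.05 m and contact force between the fingers and player above 0.5 N), for 0.1 s.
2. its foot has pushed the flap open and gone down into the bay (z of player in the frame of bay_mouth below -0.03 m and horizontal distance between player and bay_mouth below 0.015 m and value of joint flap above 0.6 rad), for 0.1 s.
3. the player is pressed home on the charging shoe with more than 3 N for 0.2 s (contact force between player and cradle above 3 N), for 0.2 s.
At the end, for the whole second after the job is handed in: The orange player stands upright (within 0.1 rad) and at rest in the dock's bay, within 8 mm of the bay's middle, its foot at least 119.5 mm below the dock's top, and the flap is shut (under 0.08 rad) (z of player in the frame of bay_mouth below -0.1195 m and horizontal distance between player and bay_mouth below 0.008 m and angle between player's own z axis and vertical below 0.1 rad and value of joint flap below 0.08 rad and linear speed of player below 0.02 m/s); the robot touches nothing.
It fails at once if the player is rammed on the charging shoe (20 N or more) (contact force between player and cradle above 20 N).
It fails at once if the player is jammed against the dock (contact forces over 45 N in all) (contact force between player and dock above 45 N).
It fails at once if the arm or the fingers bear on the dock with more than 20 N (contact force between any of the fingers, the arm and dock above 20 N).
It fails at once if another player, the mug or the books are disturbed (moved over 20 mm) (distance of any of grey_player, blue_player, mug, books from where it was at the start of the episode above 0.02 m).
It also fails if it takes over 72 s, if anything falls off the work surface, if the arm or the gripper's body presses on something with over 40 N, if the wrist force passes 120 N, or if a joint passes its speed limit or range.

## Robot

A 7-joint arm with a two-finger parallel gripper is mounted at the origin on the work surface. World frame = base frame: x ahead of the robot, y to its left, z up, the work surface at z = 0. Lengths are in mm, angles in rad, forces in N, time in s.
With the tool pointing down it reaches from about 400 to 900 mm from the base axis. Payload 5.5 kg.
Tool frame: the origin (TCP) lies on the centre line of the jaws, within the pads' length; the fingertips stand 14 mm ahead of it and the grasp point (between the pads) lies 5 mm behind it; z points along the fingers, y is the line along which they close (so a half turn about z gives the same grasp; the last joint's range is limited). The gripper opens to 85 mm and grips with 20 to 120 N. Pads are 22 mm wide; open, the fingers measure 114 mm over their backs; the gripper's body (76 mm by 85 mm) begins 54 mm behind the grasp point. The pads swing forward as they close: fully open they stand 13 mm farther back than shut.
Start: joints at [1.368, 0.501, -0.427, 1.55, 0.221, 1.138, -0.21], TCP at [291.97, -580.735, 245.31] pointing down, gripper open.
Joint ranges: [-2.88, 2.88], [-0.31, 2.03], [-1.54, 1.56], [0.2, 2.42], [-1.41, 4.55], [0.19, 2.02], [-2.57, 2.57]. Speed limits (rad/s): [2.57, 2.57, 3.14, 3.14, 3.14, 3.14, 3.14].

## Interface

Orientations are given as a unit quaternion [w, x, y, z].
In Python, from bench import * gives the robot as it stands.
- The arm moves only by the shell command python3 -m crank 'ROWS' [FORCE]. ROWS is JSON, one flat list of numbers, 7 for each row, row after row: the opening, from -1 (shut) to 1 (fully open), then the shift along the world's x, y, z in m, then the turn, a rotation vector about the world's x, y, z in rad. A call has 1 to 12 rows; each row shifts and turns the commanded pose from where the row before left it; what a row does not reach is not made up. A row lasts 1/12 s, in which the tool goes at most 41.7 mm and 7.16 degrees, less where a joint would pass 70% of its speed; a pose out of reach is approached as far as the arm can. A call is refused whole if a number of a shift passes 0.0417 or a number of a turn 0.125, either way. A call with a gripper value outside its range is refused whole. The fingers move at their own pace and stop on an object; FORCE is the grip in N (left out, the last holds). Time passes only in rows, so rows that do not move let the fingers close. It gives the time, the measured TCP pose, the force, the opening and the grip force at its end, in the units of the state.
- read_state(): the state, without advancing time (a new reading comes with each control period).
- read_camera(name): name is "side" or "top" or "wrist"; returns a dict with "image" (384x512x3 uint8, red, green, blue), "mtx" (3x3 intrinsics, pixels), "R" (3x3) and "t" (3): a world point X has camera coordinates R X + t. Camera axes: x right, y down, z forward; pixel columns grow to the right and rows downward; lengths in mm; the calibration is good to about 2 mm. The wrist camera is an equidistant fisheye: a pixel r from the principal point sees the ray r / f radians off the axis. A picture is of the moment at which its call begins. There is no depth.
- sign_off(): hands the job in; it is judged then, once.
Trained networks look in the newest picture that a camera, given by its name, has taken for a name from the list of things; names that differ only in an ending like _2 or _b are one class to them, and where a whole thing is asked for, a point or a joint stands for the part that bears it (a point fixed in the world has none). Each returns a list of dicts, best first, with "score" (0 to 1); they miss things now and then, are a little off and sometimes report something else, mostly with a low value. They report only what shows in the picture. A call takes as long as a camera call. They do not tell look-alikes from the thing itself.
- find_in(camera, label): "point" ([column, row] in pixels, amid what is visible of it).
The state is a dict: "time_s": time; "qpos": joint angles; "joint_velocities": joint speeds; "effort": joint torques, N m; "eef_pos": TCP position; "orientation": TCP orientation; "wrist_force": force on the tool from outside, world axes, zero at the start; "wrist_torque": the same for the moment, N m; "finger_gap": opening from 0.0 (shut) to 1.0 (fully open); "gripper_force": force on a finger pad.
Only numpy, scipy, OpenCV 4.12 (cv2) and the standard library are available. Lean on these libraries where they do the work, as an engineer would, in place of code of your own. Each camera call takes 0.05 s, during which the arm holds its last target. There are 200 camera calls.

## Working session

There is one attempt and no reset: what is moved stays moved. The work goes in short steps, Python scripts to look and compute and a shell command to move; the robot and the scene stay as the last step left them, time stands still between calls to the robot, and variables do not carry over. Pictures are saved under pics/ and viewed, at most 10 in all, crops included, and the job is handed in when it is done.

```bash
mkdir -p pics
python3 - <<'E'
from bench import *
import cv2,numpy as np
ims=[]
for c in ["top","side"]:
    d=read_camera(c); cv2.imwrite(f"pics/{c}0.png",d["image"][:,:,::-1])
    print(c,d["mtx"].tolist(),np.round(d["R"],4).tolist(),np.round(d["t"],1).tolist())
    for l in ["player","stand","dock","flap","bay_mouth","grey_player","blue_player","mug","books"]:
        print(l,[(np.round(x["point"]).tolist(),round(x["score"],2)) for x in find_in(c,l)[:4]])
print(read_state())
E
```

```text
top [[429.0535053350562, 0.0, 257.7351363244628], [0.0, 429.0535053350562, 190.22247919322007], [0.0, 0.0, 1.0]] [[0.1261, -0.992, 0.0057], [-0.9607, -0.1235, -0.2484], [0.2472, 0.0258, -0.9686]] [-37.6, 566.3, 905.1]
player [([386.0, 251.0], 0.51), ([376.0, 235.0], 0.42)]
stand [([374.0, 235.0], 0.61)]
dock [([185.0, 118.0], 0.76), ([163.0, 307.0], 0.63)]
flap [([186.0, 193.0], 0.91), ([179.0, 108.0], 0.72), ([375.0, 236.0], 0.7), ([162.0, 306.0], 0.61)]
bay_mouth [([186.0, 118.0], 0.75), ([168.0, 306.0], 0.66), ([189.0, 203.0], 0.64)]
grey_player [([383.0, 201.0], 0.92)]
blue_player [([385.0, 228.0], 0.59)]
mug [([272.0, 265.0], 0.93)]
books [([284.0, 122.0], 0.73)]
side [[390.6432078698095, 0.0, 257.16423870461244], [0.0, 390.6432078698095, 185.6344274346183], [0.0, 0.0, 1.0]] [[0.9722, -0.2342, -0.001], [-0.2238, -0.9279, -0.2982], [0.0689, 0.2901, -0.9545]] [-520.1, 157.5, 1015.3]
player [([256.0, 308.0], 0.61)]
stand [([271.0, 303.0], 0.78), ([343.0, 175.0], 0.73)]
dock [([277.0, 299.0], 0.71), ([231.0, 126.0], 0.66), ([150.0, 142.0], 0.66)]
flap [([232.0, 118.0], 0.77), ([305.
[... 274 characters left out ...]
0217,  0.50091015, -0.42701946,  1.5504109 ,  0.22080669,
        1.13828526, -0.21027599]), 'joint_velocities': array([-0.0008399 , -0.00096531, -0.0005766 , -0.00027114,  0.00147772,
        0.00054538,  0.00181917]), 'effort': array([ 5.57634485e-04, -5.69379902e+01, -5.81012651e+00, -2.81336045e+01,
        1.27958012e-02,  1.92082618e-03,  7.13239515e-06]), 'eef_pos': array([ 291.97847745, -580.72886799,  245.30046557]), 'orientation': array([1.76445004e-06, 9.72993174e-01, 2.30833884e-01, 2.26894409e-05]), 'wrist_force': array([-0.1949237 ,  0.9786777 ,  0.22000679]), 'wrist_torque': array([ 0.00447112, -0.05143279, -0.01059821]), 'gripper_force': 0.0, 'finger_gap': 0.9945829097093081}
```

View pics/top0.png

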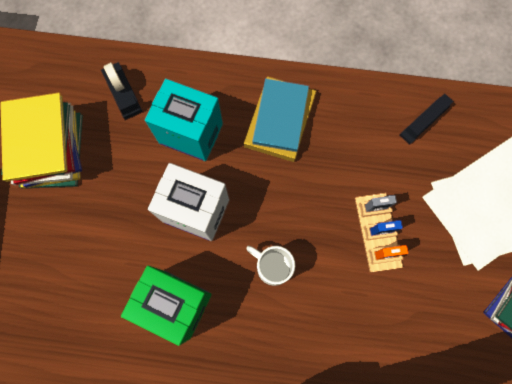

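View pics/side0.png

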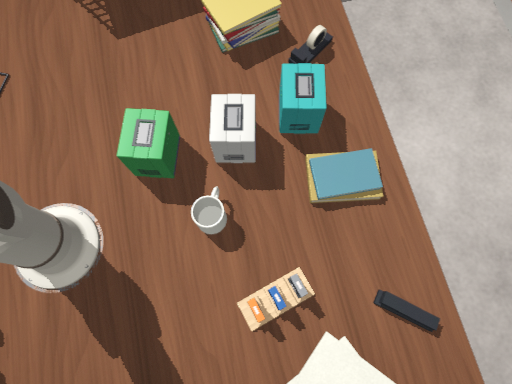

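The top view shows three docks: turquoise (185,118), light grey (190,200) and green (163,306). The stand is at (380,232), with grey (380,203), blue (385,228) and orange (392,252) players in it. In the side view the grey dock is at (233,128) and the orange player at (256,309).
Lookalikes for the dock are turquoise and green, so I choose the grey one. For the player they are grey and blue, so I choose the orange one. Next is a close crop to check both.

Run:
```python
import cv2,numpy as np
t=cv2.imread("pics/top0.png");s=cv2.imread("pics/side0.png")
c=[t[155:245,140:240],t[185:275,340:440],s[85:175,185:285],s[260:350,225:325]]
c=[cv2.resize(x,(400,300),interpolation=cv2.INTER_CUBIC) if 0 else cv2.resize(x,None,fx=3.33,fy=3.33,interpolation=cv2.INTER_CUBIC) for x in c]
cv2.imwrite("pics/crop1.png",np.vstack([np.hstack(c[:2]),np.hstack(c[2:])]))
```

```text
(no output)
```

View pics/crop1.png

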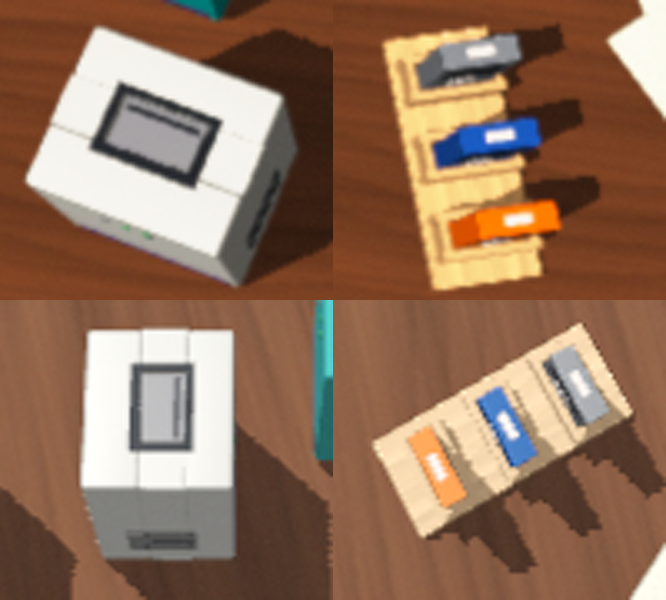

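The crop confirms both choices. The grey dock's flap line is on the upper side in the top view and the right side in the side view, which gives dock +x. The orange player is at the stand's end pocket.

```bash
cat > h.py <<'E'
from bench import *
import numpy as np
def ray(d,p):
    p=np.asarray(p,float); K=d["mtx"]; R=np.asarray(d["R"]); t=np.asarray(d["t"])
    n=np.array([(p[0]-K[0][2])/K[0][0],(p[1]-K[1][2])/K[1][1],1.])
    if d.get("fish"):
        r=np.hypot(n[0],n[1]); n=np.array([n[0]/r*np.sin(r),n[1]/r*np.sin(r),np.cos(r)]) if r>0 else n
    return -R.T@t, R.T@n
def onz(d,p,z):
    c,v=ray(d,p); return (c+v*(z-c[2])/v[2])[:2]
E
python3 - <<'E'
from h import *
T=read_camera("top");S=read_camera("side")
k=1/3.33
def show(n,d,pts,off,z):
    w=np.array([onz(d,np.array(p)*k+off,z) for p in pts]); print(n,w.mean(0).round(1))
    for i in range(4):
        e=w[(i+1)%4]-w[i]; print("   edge",np.hypot(*e).round(1),np.degrees(np.arctan2(e[1],e[0])).round(1))
show("dockT",T,[(120,82),(222,122),(195,187),(91,150)],(140,155),150)
show("dockS",S,[(131,64),(193,64),(192,151),(130,150)],(185,85),150)
show("plT",T,[(145,213),(224,200),(228,231),(147,247)],(340,185),98)
show("plS",S,[(75,132),(99,125),(133,197),(107,207)],(225,260),98)
# stand outline at z=34
show("stS",S,[(40,142),(250,24),(300,113),(90,238)],(225,260),34)
E
```

```text
dockT [516.5 176.6]
   edge 70.0 -104.5
   edge 44.3 166.8
   edge 69.6 77.6
   edge 46.8 -12.7
dockS [518.3 178.1]
   edge 46.2 -13.6
   edge 71.1 -103.5
   edge 45.3 165.4
   edge 70.3 77.3
plT [ 462.4 -276.3]
   edge 52.3 -73.5
   edge 19.9 -170.3
   edge 53.8 108.2
   edge 21.7 6.4
plS [ 466.7 -273.3]
   edge 16.9 2.1
   edge 51.5 -77.3
   edge 18.5 -173.6
   edge 52.6 100.8
stS [ 520.1 -260.2]
   edge 175.8 14.9
   edge 72.3 -75.2
   edge 174.7 -164.3
   edge 74.6 105.7
```

```bash
python3 -m crank '[1,0.0144,0.0255,-0.004,0,0,-0.018, 1,0.0144,0.0255,-0.004,0,0,-0.018, 1,0.0144,0.0255,-0.004,0,0,-0.018, 1,0.0144,0.0255,-0.004,0,0,-0.018, 1,0.0144,0.0255,-0.004,0,0,-0.018, 1,0.0144,0.0255,-0.004,0,0,-0.018, 1,0.0144,0.0255,-0.004,0,0,-0.018, 1,0.0144,0.0255,-0.004,0,0,-0.018, 1,0.0144,0.0255,-0.004,0,0,-0.018, 1,0.0144,0.0255,-0.004,0,0,-0.018, 1,0.0144,0.0255,-0.004,0,0,-0.018, 1,0.0144,0.0255,-0.004,0,0,-0.018]' 40
python3 -m crank '[1,0,0,0,0,0,0,1,0,0,0,0,0,0]'
python3 - <<'E'
from h import *
import cv2
s=read_state(); print(s["eef_pos"].round(1),s["orientation"].round(4),s["wrist_force"].round(2))
W=read_camera("wrist");W["fish"]=1
cv2.imwrite("pics/w1.png",W["image"][:,:,::-1]); print(W["mtx"])
hsv=cv2.cvtColor(W["image"],cv2.COLOR_RGB2HSV)
E
```

```text
time_s: 2.1
eef_pos: [465.4, -273.6, 197.4]
orientation: [0.0, 0.992, 0.124, 0.0]
wrist_force: [0.8, 0.5, 0.9]
finger_gap: 0.999
gripper_force: 0.0
time_s: 2.27
eef_pos: [465.9, -272.5, 197.4]
orientation: [-0.0, 0.992, 0.127, 0.0]
wrist_force: [-1.1, -0.7, 0.4]
finger_gap: 1.0
gripper_force: 0.0
[ 465.9 -272.5  197.4] [-2.000e-04  9.919e-01  1.270e-01  2.000e-04] [-1.05 -0.73  0.42]
[[297.31863964   0.         256.14322194]
 [  0.         297.31863964 189.30466557]
 [  0.           0.           1.        ]]
```

View pics/w1.png

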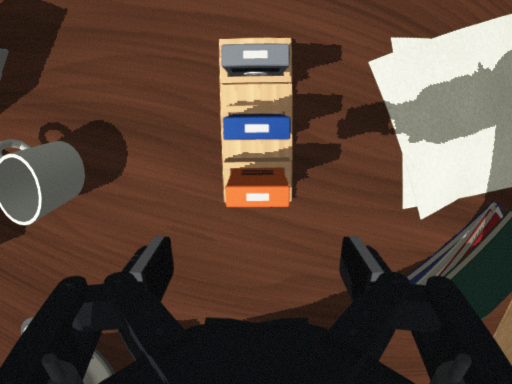

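The wrist view shows the three players, with the orange top face spanning columns 226-290 and rows 187-207. The tool is well aligned with the stand.

Run:
```python
from h import *
import cv2
W=read_camera("wrist");W["fish"]=1
im=W["image"];h=cv2.cvtColor(im,cv2.COLOR_RGB2HSV)
m=((h[...,0]<14)&(h[...,1]>180)&(h[...,2]>195)).astype(np.uint8); m[:180]=0;m[215:]=0
m=cv2.morphologyEx(m,cv2.MORPH_CLOSE,np.ones((13,13)))
ys,xs=np.nonzero(m); print(xs.min(),xs.max(),ys.min(),ys.max(),len(xs))
for r in [186,187,188,190,200,205,206,207]: 
    q=np.nonzero(m[r])[0]; print(r,q.min() if len(q) else 0,q.max() if len(q) else 0)
w=[onz(W,p,98) for p in [(225.5,187.5),(291,187.5),(289,207),(228,207)]]
print(np.round(w,1).tolist(),np.mean(w,0).round(1))
for a,b in [(0,1),(3,2),(1,2),(0,3)]:
    e=w[b]-w[a]; print(np.hypot(*e).round(1),np.degrees(np.arctan2(e[1],e[0])).round(1))
for l in ["player"]: print([(np.round(x["point"]).tolist(),x["score"]) for x in find_in("wrist",l)])
```

```text
224 286 185 204 1258
186 224 286
187 224 286
188 224 286
190 224 286
200 224 286
205 0 0
206 0 0
207 0 0
[[464.2, -249.0], [477.3, -299.8], [460.9, -302.9], [448.6, -254.6]] [ 462.8 -276.6]
52.5 -75.6
49.8 -75.6
16.6 -169.3
16.6 -160.3
[([256.0, 187.0], 0.93)]
```

```bash
python3 -m crank '[1,-0.0012,-0.0018,-0.012,0,0,0, 1,-0.0012,-0.0018,-0.012,0,0,0, 1,0,0,-0.012,0,0,0, 1,0,0,-0.012,0,0,0, 1,0,0,-0.012,0,0,0, 1,0,0,-0.012,0,0,0, 1,0,0,-0.012,0,0,0, 1,0,0,-0.012,0,0,0, 1,0,0,-0.0124,0,0,0, 1,0,0,0,0,0,0, 1,0,0,0,0,0,0]' 
python3 -m crank '[-1,0,0,0,0,0,0, -1,0,0,0,0,0,0, -1,0,0,0,0,0,0, -1,0,0,0,0,0,0, -1,0,0,0,0,0,0, -1,0,0,0,0,0,0, -1,0,0,0,0,0,0, -1,0,0,0,0,0,0]' 40
```

```text
time_s: 3.33
eef_pos: [461.9, -277.8, 87.9]
orientation: [-0.001, 0.992, 0.125, -0.001]
wrist_force: [0.1, -0.8, 0.9]
finger_gap: 0.999
gripper_force: 0.0
time_s: 4.0
eef_pos: [463.1, -278.3, 89.9]
orientation: [0.0, 0.992, 0.125, 0.001]
wrist_force: [-0.5, 2.2, 5.5]
finger_gap: 0.604
gripper_force: 41.2
```

```bash
python3 -m crank '[-1,0,0,0.010,0,0,0, -1,0,0,0.01,0,0,0, -1,0,0,0.015,0,0,0, -1,0,0,0.018,0,0,0, -1,0,0,0.018,0,0,0, -1,0,0,0.018,0,0,0, -1,0,0,0.018,0,0,0, -1,0,0,0.018,0,0,0, -1,0,0,0.018,0,0,0, -1,0,0,0.018,0,0,0, -1,0,0,0.015,0,0,0, -1,0,0,0.009,0,0,0]'
python3 -m crank '[-1,0.0045,0.028,0,0,0,-0.04, -1,0.0045,0.038,0,0,0,-0.04, -1,0.0045,0.038,0,0,0,-0.04, -1,0.0045,0.038,0,0,0,-0.04, -1,0.0045,0.038,0,0,0,-0.04, -1,0.0045,0.038,0,0,0,-0.04, -1,0.0045,0.038,0,0,0,-0.04, -1,0.0045,0.038,0,0,0,-0.04, -1,0.0045,0.038,0,0,0,-0.04, -1,0.0045,0.038,0,0,0,-0.04, -1,0.0045,0.038,0,0,0,-0.04, -1,0.0045,0.038,0,0,0,-0.043]'
python3 -m crank '[-1,0,0.009,0,0,0,0, -1,0,0,0,0,0,0, -1,0,0,0,0,0,0, -1,0,0,0,0,0,0]'
python3 - <<'E'
from h import *
import cv2
s=read_state(); print(s["eef_pos"].round(1),s["orientation"].round(4),s["wrist_force"].round(2))
P={}
for c in ["top","side","wrist"]:
    P[c]=read_camera(c)["image"]; cv2.imwrite(f"pics/d_{c}.png",P[c][:,:,::-1])
z=lambda x: cv2.resize(x,(400,300),interpolation=cv2.INTER_CUBIC)
v=np.vstack([np.hstack([z(P["top"][125:245,120:280]),z(P["side"][60:180,160:320])]),np.hstack([z(P["wrist"]),np.zeros((300,400,3),np.uint8)])])
cv2.imwrite("pics/d.png",v[:,:,::-1])
E
```

```text
time_s: 5.0
eef_pos: [462.9, -278.7, 276.7]
orientation: [0.001, 0.992, 0.125, 0.001]
wrist_force: [0.4, 0.9, -1.8]
finger_gap: 0.601
gripper_force: 42.5
time_s: 6.0
eef_pos: [516.1, 169.1, 274.2]
orientation: [0.0, 0.993, -0.118, 0.0]
wrist_force: [0.2, 0.1, -0.4]
finger_gap: 0.603
gripper_force: 42.5
time_s: 6.33
eef_pos: [516.4, 174.7, 273.6]
orientation: [0.001, 0.993, -0.117, -0.0]
wrist_force: [0.2, -0.1, -2.0]
finger_gap: 0.603
gripper_force: 42.6
[516.4 174.7 273.6] [ 8.000e-04  9.931e-01 -1.171e-01 -2.000e-04] [ 0.22 -0.05 -2.04]
```

View pics/d.png

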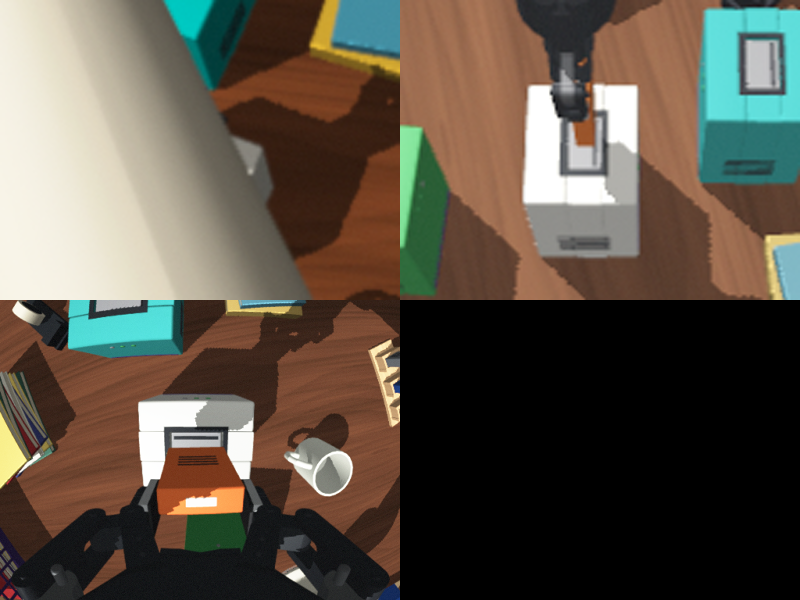

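The player is held square above the grey dock. Next is a close look for the final x/y correction.

Run:
```python
import cv2,numpy as np
w=cv2.imread("pics/d_wrist.png");s=cv2.imread("pics/d_side.png")
a=cv2.resize(w[110:290,170:335],None,fx=3,fy=3,interpolation=cv2.INTER_CUBIC)
b=cv2.resize(s[90:180,205:260],None,fx=6,fy=6,interpolation=cv2.INTER_CUBIC)[:540,:300]
cv2.imwrite("pics/e.png",np.hstack([a,b])); print(a.shape,b.shape)
```

```text
(540, 495, 3) (540, 300, 3)
```

View pics/e.png

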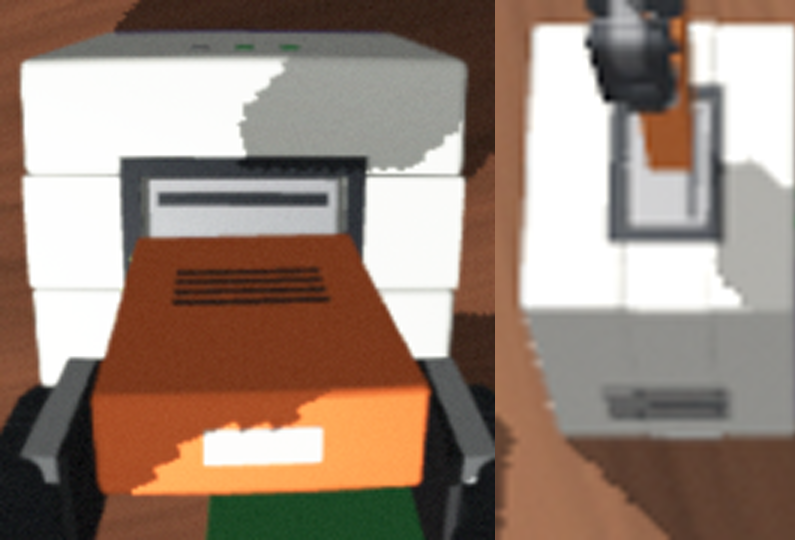

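The crop shows the foot's far edge from (138,238) to (350,236), the rim's far corners at (122,157) and (367,157), and the player's top face from (93,390) to (422,487). All are in 3x crop pixels.

Run:
```python
from h import *
W=read_camera("wrist");W["fish"]=1;S=read_camera("side")
a=np.radians(-13.35);ex=np.array([np.cos(a),np.sin(a)]);ey=np.array([-ex[1],ex[0]])
c0=np.array([517.4,177.4])
def f(n,d,p,k,off,z):
    w=onz(d,np.array(p)/k+off,z); print(n,w.round(1),"dock frame",(ex@(w-c0)).round(1),(ey@(w-c0)).round(1))
s=read_state()["eef_pos"]; print("tcp",s.round(1),(ex@(s[:2]-c0)).round(1),(ey@(s[:2]-c0)).round(1), "wcam",(-W["R"].T@W["t"]).round(0),"scam",(-S["R"].T@S["t"]).round(0))
for n,p,z in [("rimL",(122,157),150),("rimR",(367,157),150),("dockL",(24,60),150),("dockR",(466,60),150),("footL",(138,238),193.7),("footR",(350,236),193.7),("topfL",(93,390),281.7),("topfR",(428,387),281.7),("topnL",(97,493),281.7),("topnR",(422,487),281.7)]: f(n,W,p,3,(170,110),z)
for n,p,z in [("SfootL",(153,170),193.7),("SfootR",(195,170),193.7),("SrimNL",(115,240),150),("SrimNR",(223,240),150)]: f(n,S,p,6,(205,90),z)
```

```text
tcp [516.6 175.2 273.9] -0.2 -2.3 wcam [585. 158. 403.] scam [ 471. -270. 1016.]
rimL [546.7 207.9] dock frame 21.5 36.4
rimR [530.  138.8] dock frame 21.1 -34.6
dockL [581.5 228.3] dock frame 50.6 64.4
dockR [551.4 104.7] dock frame 49.8 -62.9
footL [532.9 200.9] dock frame 9.6 26.4
footR [521.2 150.3] dock frame 9.9 -25.5
topfL [533.4 196.3] dock frame 11.2 22.1
topfR [521.9 146.8] dock frame 11.4 -28.8
topnL [515.4 201.5] dock frame -7.5 23.0
topnR [504.3 150.5] dock frame -6.5 -29.2
SfootL [508.4 153.9] dock frame -3.3 -25.0
SfootR [524.2 150. ] dock frame 13.0 -25.0
SrimNL [488.7 149.4] dock frame -21.5 -33.9
SrimNR [531.2 139.1] dock frame 22.3 -34.1
```

Against the rim, the foot is about +1.5 to +4.4 mm off in dock x and -0.4 mm in y. I'll shift about -4 mm in x and +1 mm in y, lower to just above the flap, and look again.

```bash
python3 -m crank '[-1,-0.0037,0.0019,0,0,0,0, -1,0,0,-0.008,0,0,0, -1,0,0,-0.01,0,0,0, -1,0,0,-0.01,0,0,0, -1,0,0,-0.008,0,0,0, -1,0,0,0,0,0,0, -1,0,0,0,0,0,0, -1,0,0,0,0,0,0]'
python3 - <<'E'
from h import *
import cv2
s=read_state(); print(s["eef_pos"].round(1),s["orientation"].round(4),s["wrist_force"].round(2))
w=read_camera("wrist")["image"][:,:,::-1];s=read_camera("side")["image"][:,:,::-1]
a=cv2.resize(w[110:290,170:335],None,fx=3,fy=3,interpolation=cv2.INTER_CUBIC)
b=cv2.resize(s[90:180,205:260],None,fx=6,fy=6,interpolation=cv2.INTER_CUBIC)[:540,:300]
cv2.imwrite("pics/e2.png",np.hstack([a,b]))
E
```

```text
time_s: 7.25
eef_pos: [512.8, 178.8, 237.8]
orientation: [-0.0, 0.993, -0.116, -0.0]
wrist_force: [0.1, -0.7, -1.3]
finger_gap: 0.598
gripper_force: 42.6
[512.8 178.8 237.8] [-1.000e-04  9.932e-01 -1.162e-01 -1.000e-04] [ 0.14 -0.65 -1.29]
```

View pics/e2.png

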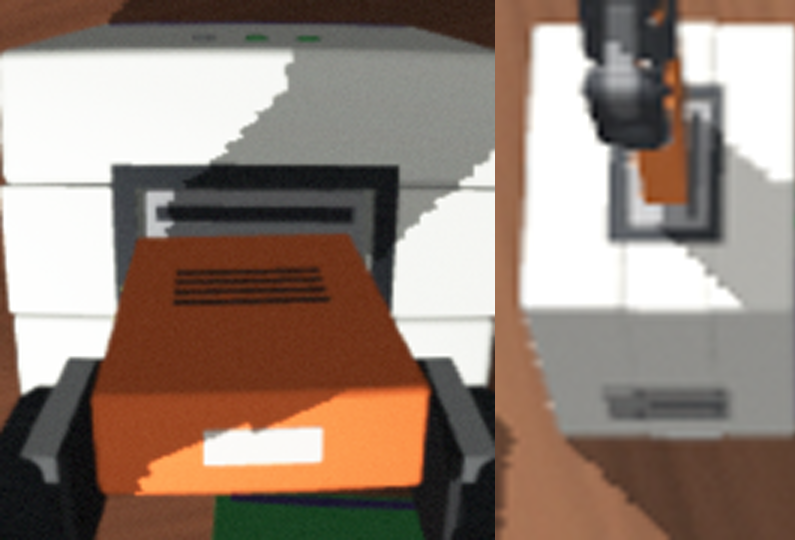

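```bash
python3 - <<'E'
from h import *
W=read_camera("wrist");W["fish"]=1;S=read_camera("side")
a=np.radians(-13.35);ex=np.array([np.cos(a),np.sin(a)]);ey=np.array([-ex[1],ex[0]])
c0=np.array([517.4,177.4])
def f(n,d,p,k,off,z):
    w=onz(d,np.array(p)/k+off,z); print(n,"dock frame",(ex@(w-c0)).round(1),(ey@(w-c0)).round(1))
for n,p,z in [("rimL",(112,166),150),("rimR",(399,166),150),("footL",(138,238),158),("footR",(350,236),158)]: f(n,W,p,3,(170,110),z)
for n,p,z in [("SfootL",(145,203),158),("SfootR",(191,203),158),("SrimNL",(117,240),150),("SrimNR",(227,240),150)]: f(n,S,p,6,(205,90),z)
E
python3 -c "print()"
```

```text
rimL dock frame 21.4 37.0
rimR dock frame 21.4 -34.8
footL dock frame 5.0 30.0
footR dock frame 5.5 -22.0
SfootL dock frame -9.0 -21.4
SfootR dock frame 9.6 -21.5
SrimNL dock frame -20.7 -33.9
SrimNR dock frame 23.9 -34.1
```

```bash
python3 -m crank '[-1,0.0004,-0.0027,0,0,0,0, -1,0,0,0,0,0,0, -1,0,0,-0.005,0,0,0, -1,0,0,-0.005,0,0,0, -1,0,0,-0.005,0,0,0, -1,0,0,-0.005,0,0,0,-1,0,0,-0.005,0,0,0,-1,0,0,-0.005,0,0,0,-1,0,0,-0.005,0,0,0,-1,0,0,-0.005,0,0,0]' 
python3 -m crank '[-1,0,0,-0.004,0,0,0, -1,0,0,-0.003,0,0,0,-1,0,0,-0.003,0,0,0,-1,0,0,0,0,0,0]'
```

```text
time_s: 8.28
eef_pos: [513.1, 175.8, 197.2]
orientation: [0.0, 0.993, -0.116, -0.0]
wrist_force: [1.3, -0.3, -0.5]
finger_gap: 0.6
gripper_force: 42.7
time_s: 8.62
eef_pos: [512.7, 175.7, 187.1]
orientation: [0.0, 0.993, -0.116, -0.001]
wrist_force: [0.9, -0.4, -2.0]
finger_gap: 0.603
gripper_force: 42.5
```

```bash
python3 -m crank '[-1,0,0,-0.003,0,0,0, -1,0,0,-0.003,0,0,0,-1,0,0,-0.003,0,0,0,-1,0,0,-0.002,0,0,0,-1,0,0,0,0,0,0]'
python3 -m crank '[-1,0,0,-0.002,0,0,0, -1,0,0,-0.002,0,0,0,-1,0,0,-0.002,0,0,0,-1,0,0,-0.0015,0,0,0,-1,0,0,0,0,0,0]'
```

```text
time_s: 9.03
eef_pos: [513.6, 175.8, 176.8]
orientation: [-0.0, 0.993, -0.116, 0.0]
wrist_force: [2.2, -0.6, -2.6]
finger_gap: 0.6
gripper_force: 42.6
time_s: 9.45
eef_pos: [513.6, 176.0, 169.5]
orientation: [-0.0, 0.993, -0.116, 0.001]
wrist_force: [4.3, -0.5, 1.2]
finger_gap: 0.599
gripper_force: 43.0
```

```bash
python3 -m crank '[-1,0,0,-0.0015,0,0,0, -1,0,0,-0.001,0,0,0,-1,0,0,0,0,0,0]'
python3 -m crank '[0.6,0,0,0,0,0,0, 0.8,0,0,0,0,0,0, 0.8,0,0,0,0,0,0, 0.8,0,0,0,0,0,0, 0.8,0,0,0,0,0,0, 0.8,0,0,0,0,0,0]'
python3 - <<'E'
from h import *
import cv2
w=read_camera("wrist")["image"][:,:,::-1];s=read_camera("side")["image"][:,:,::-1]
a=cv2.resize(w[110:290,170:335],None,fx=3,fy=3,interpolation=cv2.INTER_CUBIC)
b=cv2.resize(s[90:180,205:260],None,fx=6,fy=6,interpolation=cv2.INTER_CUBIC)[:540,:300]
cv2.imwrite("pics/f.png",np.hstack([a,b]))
E
```

```text
time_s: 9.7
eef_pos: [513.4, 175.9, 166.8]
orientation: [-0.0, 0.993, -0.116, 0.0]
wrist_force: [5.4, -0.1, 0.5]
finger_gap: 0.604
gripper_force: 43.0
time_s: 10.2
eef_pos: [512.6, 175.9, 166.7]
orientation: [0.0, 0.993, -0.116, -0.0]
wrist_force: [-0.4, -0.7, 0.7]
finger_gap: 0.901
gripper_force: 0.0
```

View pics/f.png

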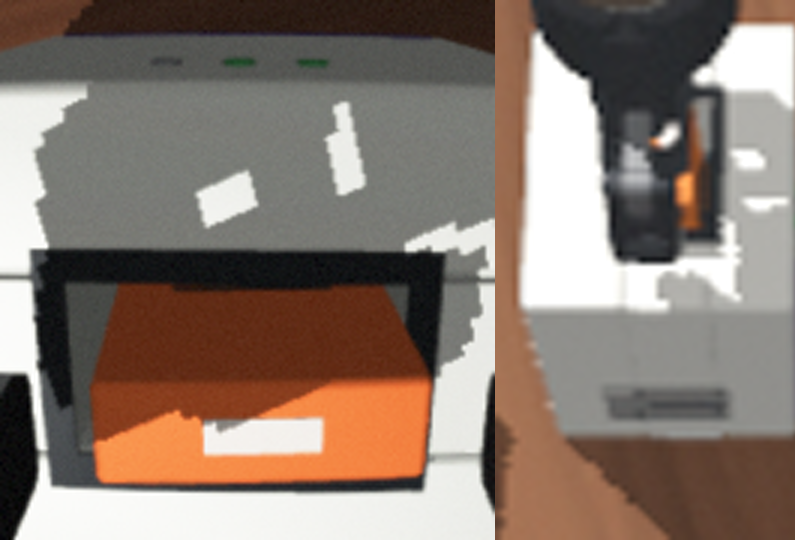

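Released and standing in the bay: top face from (93,380) to (425,480), rim far edge from (33,250) to (445,255). I'll raise, close the fingers and work out the push point.

```bash
python3 - <<'E'
from h import *
W=read_camera("wrist");W["fish"]=1
a=np.radians(-13.35);ex=np.array([np.cos(a),np.sin(a)]);ey=np.array([-ex[1],ex[0]])
c0=np.array([517.4,177.4])
for n,p,z in [("rimFL",(33,250),150),("rimFR",(445,255),150),("tFL",(93,381),174.8),("tFR",(431,379),174.8),("tNL",(98,484),174.8),("tNR",(425,478),174.8)]:
    w=onz(W,np.array(p)/3+(170,110),z); print(n,(ex@(w-c0)).round(1),(ey@(w-c0)).round(1))
E
python3 -m crank '[0.8,0,0,0.01,0,0,0, 0.8,0,0,0.01,0,0,0, 0.8,0,0,0.015,0,0,0, 0.8,0,0,0.015,0,0,0, -1,0,0,0,0,0,0, -1,0,0,0,0,0,0, -1,0,0,0,0,0,0, -1,0,0,0,0,0,0, -1,0,0,0,0,0,0, -1,0,0,0,0,0,0, -1,0,0,0,0,0,0, -1,0,0,0,0,0,0]'
```

```text
rimFL 21.8 36.7
rimFR 20.8 -35.0
tFL 8.7 22.4
tFR 8.9 -28.7
tNL -9.7 23.0
tNR -8.7 -29.1
time_s: 11.35
eef_pos: [512.9, 175.8, 216.6]
orientation: [0.0, 0.993, -0.116, -0.0]
wrist_force: [0.1, -0.1, 0.6]
finger_gap: 0.002
gripper_force: 0.0
```

```bash
python3 -m crank '[-1,0.0043,0.0006,0,0,0,0, -1,0,0,-0.006,0,0,0, -1,0,0,-0.008,0,0,0, -1,0,0,-0.006,0,0,0, -1,0,0,-0.002,0,0,0, -1,0,0,0,0,0,0]'
python3 -m crank '[-1,0,0,-0.002,0,0,0, -1,0,0,-0.002,0,0,0, -1,0,0,-0.002,0,0,0,-1,0,0,-0.002,0,0,0]'
python3 -m crank '[-1,0,0,-0.002,0,0,0, -1,0,0,-0.002,0,0,0, -1,0,0,-0.002,0,0,0]'
```

```text
time_s: 11.85
eef_pos: [516.6, 176.2, 193.7]
orientation: [0.0, 0.993, -0.116, -0.001]
wrist_force: [0.2, 0.4, -0.2]
finger_gap: -0.002
gripper_force: 0.0
time_s: 12.18
eef_pos: [518.4, 176.9, 187.7]
orientation: [-0.0, 0.993, -0.116, 0.001]
wrist_force: [0.6, 0.5, 4.6]
finger_gap: 0.003
gripper_force: 2.4
time_s: 12.43
eef_pos: [517.9, 176.6, 181.2]
orientation: [-0.0, 0.993, -0.116, 0.001]
wrist_force: [1.3, -1.1, 3.3]
finger_gap: -0.005
gripper_force: 2.2
```

Contact is made and the drag is about 3–4 N. Continuing down towards TCP ~133.

```bash
python3 -m crank '[-1,0,0,-0.003,0,0,0, -1,0,0,-0.003,0,0,0, -1,0,0,-0.003,0,0,0,-1,0,0,-0.003,0,0,0,-1,0,0,-0.003,0,0,0]'
python3 -m crank '[-1,0,0,-0.003,0,0,0, -1,0,0,-0.003,0,0,0, -1,0,0,-0.003,0,0,0,-1,0,0,-0.003,0,0,0,-1,0,0,-0.003,0,0,0]'
python3 -m crank '[-1,0,0,-0.003,0,0,0, -1,0,0,-0.003,0,0,0, -1,0,0,-0.003,0,0,0,-1,0,0,-0.003,0,0,0]'
```

```text
time_s: 12.85
eef_pos: [518.0, 177.1, 165.9]
orientation: [-0.001, 0.993, -0.116, 0.001]
wrist_force: [2.1, 1.8, 5.3]
finger_gap: -0.001
gripper_force: 2.4
time_s: 13.27
eef_pos: [517.7, 176.6, 150.8]
orientation: [-0.0, 0.993, -0.116, 0.0]
wrist_force: [4.3, 2.1, 5.0]
finger_gap: 0.002
gripper_force: 2.5
time_s: 13.6
eef_pos: [517.6, 176.4, 138.7]
orientation: [0.0, 0.993, -0.116, 0.0]
wrist_force: [3.5, 1.9, 6.1]
finger_gap: 0.0
gripper_force: 3.1
```

```bash
python3 -m crank '[-1,0,0,-0.002,0,0,0, -1,0,0,-0.002,0,0,0, -1,0,0,-0.001,0,0,0]'
python3 -m crank '[-1,0,0,-0.001,0,0,0, -1,0,0,-0.001,0,0,0]'
python3 -m crank '[-1,0,0,-0.0007,0,0,0, -1,0,0,-0.0007,0,0,0]'
```

```text
time_s: 13.85
eef_pos: [517.5, 176.3, 133.6]
orientation: [0.0, 0.993, -0.116, 0.0]
wrist_force: [3.8, 1.8, 6.1]
finger_gap: 0.0
gripper_force: 2.8
time_s: 14.02
eef_pos: [517.5, 176.4, 131.8]
orientation: [0.0, 0.993, -0.116, 0.0]
wrist_force: [3.4, 1.0, 5.8]
finger_gap: -0.001
gripper_force: 2.7
time_s: 14.18
eef_pos: [517.5, 176.4, 130.4]
orientation: [0.0, 0.993, -0.116, 0.0]
wrist_force: [3.6, 2.1, 5.3]
finger_gap: 0.003
gripper_force: 2.7
```

```bash
python3 -m crank '[-1,0,0,-0.0005,0,0,0,-1,0,0,-0.0005,0,0,0]'
```

```text
time_s: 14.35
eef_pos: [517.5, 176.4, 129.4]
orientation: [0.0, 0.993, -0.116, 0.0]
wrist_force: [2.7, 0.3, 5.1]
finger_gap: 0.003
gripper_force: 2.7
```

```bash
python3 -m crank '[-1,0,0,-0.0005,0,0,0,-1,0,0,-0.0005,0,0,0]'
```

```text
time_s: 14.52
eef_pos: [517.5, 176.4, 128.4]
orientation: [0.0, 0.993, -0.116, 0.0]
wrist_force: [4.2, 0.9, 5.2]
finger_gap: -0.0
gripper_force: 2.6
```

```bash
python3 -m crank '[-1,0,0,-0.0005,0,0,0,-1,0,0,0,0,0,0]'
```

```text
time_s: 14.68
eef_pos: [517.4, 176.4, 127.8]
orientation: [0.0, 0.993, -0.116, 0.0]
wrist_force: [3.5, 2.0, 5.1]
finger_gap: -0.002
gripper_force: 2.3
```

```bash
python3 -m crank '[-1,0,0,-0.0005,0,0,0,-1,0,0,-0.0005,0,0,0]'
```

```text
time_s: 14.85
eef_pos: [517.4, 176.3, 126.9]
orientation: [0.0, 0.993, -0.116, 0.0]
wrist_force: [3.5, 1.6, 5.5]
finger_gap: -0.0
gripper_force: 2.5
```

```bash
python3 -m crank '[-1,0,0,-0.0005,0,0,0,-1,0,0,0,0,0,0]'
```

```text
time_s: 15.02
eef_pos: [517.3, 176.3, 126.3]
orientation: [0.0, 0.993, -0.116, -0.0]
wrist_force: [3.8, 0.9, 4.4]
finger_gap: 0.002
gripper_force: 2.1
```

```bash
python3 -m crank '[-1,0,0,-0.0005,0,0,0,-1,0,0,-0.0005,0,0,0]'
```

```text
time_s: 15.18
eef_pos: [517.3, 176.3, 125.4]
orientation: [0.0, 0.993, -0.116, -0.0]
wrist_force: [1.9, 1.0, 11.1]
finger_gap: -0.004
gripper_force: 5.6
```

```bash
python3 -m crank '[-1,0,0,-0.0005,0,0,0,-1,0,0,0,0,0,0]'
```

```text
time_s: 15.35
eef_pos: [517.3, 176.3, 125.4]
orientation: [0.0, 0.993, -0.116, 0.0]
wrist_force: [2.1, 0.8, 8.8]
finger_gap: -0.003
gripper_force: 4.9
```

Shoe contact: force rose to 9–11 N against about 5 N of drag. Pressing a little more, to about 12–14 N in total.

```bash
python3 -m crank '[-1,0,0,-0.0004,0,0,0,-1,0,0,0,0,0,0,-1,0,0,0,0,0,0]'
```

```text
time_s: 15.6
eef_pos: [517.4, 176.3, 125.4]
orientation: [0.0, 0.993, -0.116, 0.0]
wrist_force: [-0.3, 0.3, 11.2]
finger_gap: 0.0
gripper_force: 6.4
```

```bash
python3 -m crank '[-1,0,0,-0.0005,0,0,0,-1,0,0,0,0,0,0,-1,0,0,0,0,0,0,-1,0,0,0,0,0,0]'
```

```text
time_s: 15.93
eef_pos: [517.5, 176.3, 125.4]
orientation: [0.001, 0.993, -0.116, 0.0]
wrist_force: [-1.3, -1.9, 16.6]
finger_gap: -0.003
gripper_force: 8.5
```

```bash
python3 -m crank '[-1,0,0,0.0003,0,0,0,-1,0,0,0,0,0,0,-1,0,0,0,0,0,0,-1,0,0,0,0,0,0,-1,0,0,0,0,0,0,-1,0,0,0,0,0,0]'
```

```text
time_s: 16.43
eef_pos: [517.4, 176.3, 125.4]
orientation: [0.0, 0.993, -0.116, 0.0]
wrist_force: [0.6, -0.4, 14.1]
finger_gap: 0.005
gripper_force: 7.3
```

Held about 9 N above the drag for over half a second, and the shoe level (about 38.6 mm) is plausible. Retracting now.

```bash
python3 -m crank '[-1,0,0,0.002,0,0,0,-1,0,0,0.005,0,0,0,-1,0,0,0.01,0,0,0,-1,0,0,0.012,0,0,0,-1,0,0,0.012,0,0,0,-1,0,0,0.012,0,0,0,-1,0,0,0.015,0,0,0,-1,0,0,0.02,0,0,0,-1,0,0,0.02,0,0,0,-1,0,0,0.02,0,0,0,-1,0,0,0.01,0,0,0,-1,0,0,0,0,0,0]'
python3 -m crank '[-1,-0.02,-0.03,0,0,0,0,-1,-0.02,-0.03,0,0,0,0,-1,-0.02,-0.03,0,0,0,0,-1,-0.02,-0.03,0,0,0,0,-1,0,0,0,0,0,0,-1,0,0,0,0,0,0,-1,0,0,0,0,0,0]'
python3 - <<'E'
from h import *
import cv2
w=read_camera("wrist")["image"][:,:,::-1];s=read_camera("side")["image"][:,:,::-1]
b=cv2.resize(s[80:180,190:290],(384,384),interpolation=cv2.INTER_CUBIC)
cv2.imwrite("pics/g.png",np.hstack([w[:,60:460],b]))
E
```

```text
time_s: 17.43
eef_pos: [518.5, 177.4, 265.6]
orientation: [-0.001, 0.993, -0.116, 0.002]
wrist_force: [0.1, -0.0, 0.7]
finger_gap: 0.002
gripper_force: 0.0
time_s: 18.02
eef_pos: [437.3, 56.7, 262.2]
orientation: [-0.0, 0.993, -0.117, -0.0]
wrist_force: [0.7, 0.4, 0.2]
finger_gap: 0.001
gripper_force: 0.0
```

View pics/g.png

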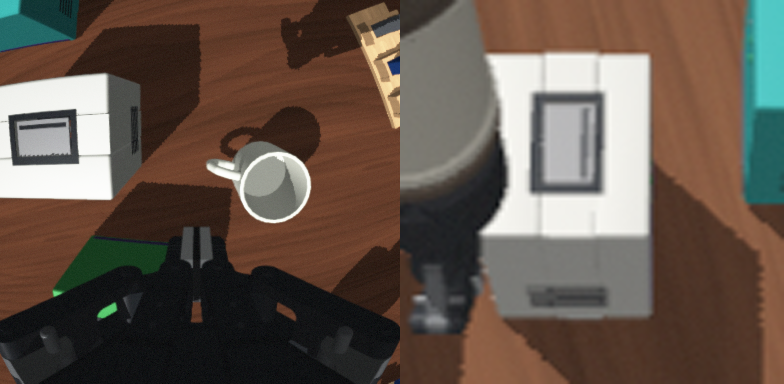

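The flap is shut and flush in both views (wrist (44,137), side (567,143)), the player is inside, and the robot is clear. Handing in.

```bash
python3 -c "
from bench import *
print(sign_off())"
```

```text
the job is handed in; nothing more can be done
None
```

I docked the orange player in the light grey dock, pressed it onto the charging shoe with about 9 N beyond the drag for half a second, and handed the job in: the flap is shut and the arm is clear, but no verdict came back.

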